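Clear the stapler off the test fixture and probe its pins

TASK

A stapler has been left lying across the test fixture: lift it off and set it down gently, upright, on the closed dark blue notebook, and let go. Then take the test probe out of its black stand and press its tip down on the red, then the yellow, then the blue test pin, holding each for about half a second, hard enough that its head dips a couple of millimetres on its spring but without driving it hard against its stop. Finally put the probe back in its stand, and do not disturb the dropper bottle or the tip box.

Things in the scene. Friction and masses are not known exactly. Their poses are not given: they have to be found in the camera images.
- fixture: fixed test fixture: aluminium plate 130 x 170 x 12 mm (x, y, z) with two upright grey side rails along x, 14 mm wide, centred at y = -60 and +60 mm, their tops 62 mm above the bench. Origin at the centre of its underside, on the bench. The three test pins stand on the plate between the rails, in a row along y about 34 mm apart
- pin_red: red test pin: fixed sleeve 18 mm across, 16 mm high, origin at its foot's centre (on the plate), z up; above it a stem and flat red head 14 mm across. The head's top stands 24 to 44 mm above the origin, different at each pin and not reported: feel for it. The head is sprung: about 1 N starts it, 6 N at the end of its 6 mm travel, then hard. Colours swap places
- pin_yellow: yellow test pin: fixed sleeve 18 mm across, 16 mm high, origin at its foot's centre (on the plate), z up; above it a stem and flat yellow head 14 mm across. The head's top stands 24 to 44 mm above the origin, different at each pin and not reported: feel for it. The head is sprung: about 1 N starts it, 6 N at the end of its 6 mm travel, then hard. Colours swap places
- pin_blue: blue test pin: fixed sleeve 18 mm across, 16 mm high, origin at its foot's centre (on the plate), z up; above it a stem and flat blue head 14 mm across. The head's top stands 24 to 44 mm above the origin, different at each pin and not reported: feel for it. The head is sprung: about 1 N starts it, 6 N at the end of its 6 mm travel, then hard. Colours swap places
- stapler: black desk stapler, 32 x 137 x 45 mm (x, y, z), 0.2 kg, long axis y, at the start lying bridge-like on the two rails over the pins. Origin at the centre of its underside, z up. Grasp it across x, from above, at mid length: its upper arm is 26 mm wide and spans z = 21 to 45 mm; the foot (z below 7 mm) is 32 mm wide. Its arm is fixed
- notebook: closed dark blue notebook lying on the bench, fixed, 210 x 152 mm (x, y), top face 11 mm above the bench. Origin at the centre of its underside
- probe: test probe, upright, 122 mm tall, 0.08 kg. Origin at its tip, z up along its axis. From the tip: steel point 5 mm across widening to a round shaft 14 mm across from z = 20 to 62 mm; black flange 32 mm across at z = 62 to 67 mm; round orange handle 18 mm across at z = 67 to 122 mm, to be gripped from above. In the stand it hangs by its flange
- probe_tip (a point): the probe's tip (the same point as the probe's origin)
- stand: fixed black stand block 60 x 60 x 70 mm with a vertical 21 mm square hole through its middle, for the probe: the flange rests on its top, and the tip then hangs 8 mm above the bench. Origin at the centre of its underside
- dropper: small dropper bottle with orange cap, 27 mm across, 84 mm tall, loose; origin at the centre of its underside. Bystander
- tip_box: yellow pipette tip box with clear lid, 66 x 116 x 72 mm, loose; origin at the centre of its underside. Bystander
Mind the look-alikes: they are no part of the job. Leave any turquoise look-alike of the probe alone.

How it is judged:
By the outcome, as a careful person would: the job done as asked, in the order asked, and still so for the second after the job is handed in, with the robot touching nothing.
It also fails if it takes over 72 s, if anything falls off the work surface, if the arm or the gripper's body presses on something with over 40 N, if the wrist force passes 120 N, or if a joint passes its speed limit or range.

ROBOT

A 6-joint arm with a two-finger parallel gripper is mounted at the origin on a cart in front of the work surface, level with it; the furniture and walls round the work are solid. World frame = base frame: x ahead of the robot, y to its left, z up, the work surface at z = 0. Lengths are in mm, angles in rad, forces in N, time in s.
With the tool pointing down it reaches from about 425 to 1125 mm from the base axis. Payload 14.9 kg.
Tool frame: the origin (TCP) lies on the centre line of the jaws, within the pads' length; the fingertips stand robot.tip_reach ahead of it and the grasp point (between the pads) lies 11 mm behind it (robot.tip_reach is the distance from the TCP to the fingertips, in mm); z points along the fingers, y is the line along which they close (so a half turn about z gives the same grasp; the last joint's range is limited). The gripper opens to 91 mm and grips with 3 to 60 N. Pads are 32 mm wide; open, the fingers measure 118 mm over their backs; the gripper's body (76 mm by 178 mm) begins 60 mm behind the grasp point.
Start: joints at [1.215, 0.379, 1.734, -0, 1.028, -0.033], TCP at [222.064, 663.857, 221.932] pointing down, gripper open.
Joint ranges: [-2.77, 2.77], [-0.74, 2.19], [0, 2.66], [-1.06, 4.2], [0.31, 2.87], [-3.08, 3.08]. Speed limits (rad/s): [1.89, 1.89, 2.39, 3.14, 3.14, 3.14].

INTERFACE

Orientations are given as a unit quaternion [w, x, y, z].
In Python, from cell import telemetry, camera, robot gives the robot as it stands.
- The arm moves only by the shell command python3 -m crank 'ROWS' [FORCE]. ROWS is JSON, a list of rows, each a list of 7 numbers: the shift along the tool's x, y, z normalised to -1 to 1, where 1 is 100 mm, then the turn, a rotation vector about the tool's x, y, z normalised to -1 to 1, where 1 is 180 degrees, then the opening, from 0 (shut) to 1 (fully open). A call has 1 to 8 rows; each row shifts and turns the commanded pose from where the row before left it, along the tool's axes as they then stand; what a row does not reach is not made up. A row lasts 1/8 s, in which the tool goes at most 62.5 mm and 10.7 degrees, less where a joint would pass 70% of its speed; a pose out of reach is approached as far as the arm can. A call with a number of a shift or a turn outside -1 to 1 is refused whole. A call with a gripper value outside its range is refused whole. The fingers move at their own pace and stop on an object; FORCE is the grip in N (left out, the last holds). Time passes only in rows, so rows that do not move let the fingers close. It gives the time, the measured TCP pose, the force, the opening and the grip force at its end, in the units of the state.
- telemetry.state(): the state, without advancing time (a new reading comes with each control period).
- camera(name): name is "scene" or "top" or "wrist"; returns a dict with "pixels" (384x512x3 uint8, red, green, blue), "K" (3x3 intrinsics, pixels), "R" (3x3) and "t" (3): a world point X has camera coordinates R X + t. Camera axes: x right, y down, z forward; pixel columns grow to the right and rows downward; lengths in mm; the calibration is good to about 2 mm. The wrist camera is an equidistant fisheye: a pixel r from the principal point sees the ray r / f radians off the axis. A picture is of the moment at which its call begins. There is no depth.
- robot.sign_off(): hands the job in; it is judged then, once.
The state is a dict: "t": time; "joints": joint angles; "joint_velocities": joint speeds; "joint_efforts": joint torques, N m; "tcp_pos": TCP position; "tool_rot": TCP orientation; "contact_force": force on the tool from outside, world axes, zero at the start; "ft_torque": the same for the moment, N m; "width": opening from 0.0 (shut) to 1.0 (fully open); "gripper_force": force on a finger pad.
Only numpy, scipy, OpenCV 4.12 (cv2) and the standard library are available. Lean on these libraries where they do the work, as an engineer would, in place of code of your own. Each camera call takes 0.05 s, during which the arm holds its last target. There are 200 camera calls.

## Working session

There is one attempt and no reset: what is moved stays moved. The work goes in short steps, Python scripts to look and compute and a shell command to move; the robot and the scene stay as the last step left them, time stands still between calls to the robot, and variables do not carry over. Pictures are saved under pics/ and viewed, at most 10 in all, crops included, and the job is handed in when it is done.

```bash
mkdir -p pics; ls
python3 - <<'E'
from cell import telemetry, camera, robot
import cv2,numpy as np
s=telemetry.state();print(s, robot.tip_reach)
for n in ["scene","top"]:
    c=camera(n);cv2.imwrite(f"pics/{n}0.png",c["pixels"][:,:,::-1])
    np.savez(f"{n}0.npz",**c);print(n,c["K"].tolist(),(-c["R"].T@c["t"]).round(),c["R"].round(3).tolist())
E
```

```text
pics
{'t': 0.0, 'joints': array([ 1.21470511e+00,  3.79438509e-01,  1.73477073e+00, -1.32835578e-05,
        1.02848229e+00, -3.32815933e-02]), 'joint_velocities': array([ 1.70450873e-03, -4.20639328e-05,  1.26553512e-03, -6.72466825e-04,
       -6.02876416e-04, -2.68533537e-05]), 'joint_efforts': array([-1.90438674e-03, -7.63737488e+01, -4.34351850e+01,  6.49864809e-02,
        4.27138817e-02, -1.04655803e-04]), 'tcp_pos': array([221.92554526, 663.48708285, 221.272284  ]), 'tool_rot': array([-1.00714117e-04,  1.60701505e-01,  9.87002900e-01, -5.40158087e-04]), 'contact_force': array([ 0.67807162, -0.66076609,  0.74825623]), 'ft_torque': array([0.0617625 , 0.05143007, 0.00628531]), 'gripper_force': 0.0, 'width': 1.0005595950276214} 8.0
scene [[385.0638788000238, 0.0, 263.25563943424777], [0.0, 385.0638788000238, 196.3709857919654], [0.0, 0.0, 1.0]] [ 116. -367.  777.] [[0.578, -0.816, -0.02], [-0.609, -0.415, -0.676], [0.543, 0.402, -0.737]]
top [[447.97080645871927, 0.0, 252.48826807989354], [0.0, 447.97080645871927, 191.4856732031536], [0.0, 0.0, 1.0]] [ 489.   10. 1485.] [[-0.013, -1.0, 0.011], [-0.993, 0.012, -0.116], [0.116, -0.013, -0.993]]
```

View pics/scene0.png

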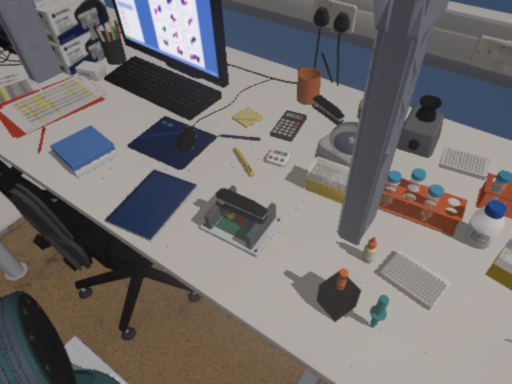

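View pics/top0.png

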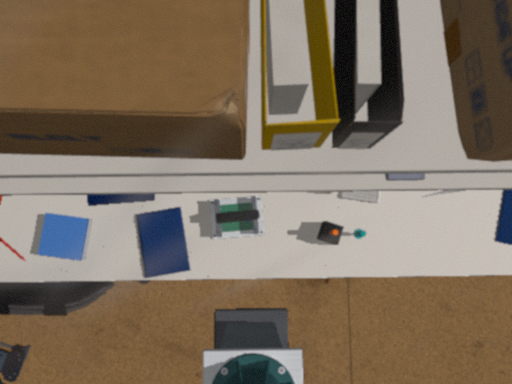

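Scene: fixture with stapler at about (240,212), dark notebook candidates at (152,203) and (172,140), a brighter blue book at (83,150), stand with the orange probe at (340,290), turquoise look-alike at (379,310), dropper at (370,250) and tip boxes at about (330,182) and (510,265). Top: fixture (237,216), notebook (163,242), stand (330,232), turquoise probe (360,233), and a shelf hiding the back. I'll enlarge the candidates in one composite.

Run:
```python
import cv2,numpy as np
s=cv2.imread("pics/scene0.png");t=cv2.imread("pics/top0.png")
a=cv2.resize(s[100:250,95:295],(400,300),interpolation=3)
b=cv2.resize(s[225:345,300:460],(400,300),interpolation=3)
c=cv2.resize(t[185:285,80:213],(400,300),interpolation=3)
d=cv2.resize(t[185:285,187:387-67],(400,300),interpolation=3)
d=cv2.resize(t[190:265,200:380],(400,167),interpolation=3); d=np.vstack([d,np.zeros((133,400,3),np.uint8)])
cv2.imwrite("pics/comp.png",np.vstack([np.hstack([a,b]),np.hstack([c,d])]))
```

```text
(no output)
```

View pics/comp.png

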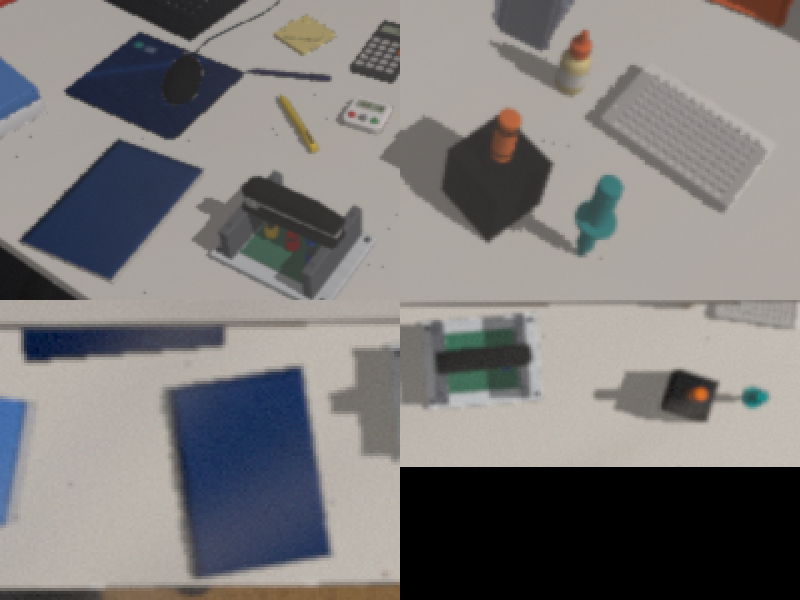

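The dark blue notebook is the plain one at scene (152,203) / top (163,242). The one at scene (172,140) is a mouse pad with a mouse on it, and (83,150) is a bright, thick blue book. The real probe is orange and stands in the black block at scene (340,290); the turquoise one at (379,310) stays put. Pins appear, left to right in the scene view, as yellow, red, blue. Next I'll measure rough positions.

```bash
cat > h.py <<'E'
import numpy as np,cv2
from scipy.spatial.transform import Rotation as Ro
def rays(c,uv,fish=False):
    K=c["K"];uv=np.atleast_2d(uv).astype(float)
    p=(uv-[K[0,2],K[1,2]])/[K[0,0],K[1,1]]
    if fish:
        r=np.linalg.norm(p,axis=1,keepdims=True)+1e-9
        d=np.hstack([p/r*np.sin(r),np.cos(r)])
    else: d=np.hstack([p,np.ones((len(p),1))])
    return -c["R"].T@c["t"], d@c["R"]
def atz(c,uv,z,fish=False):
    o,d=rays(c,uv,fish); return (o+d*((z-o[2])/d[:,2:3]))[:,:2]
def proj(c,X,fish=False):
    q=np.atleast_2d(X)@c["R"].T+c["t"];K=c["K"]
    if fish:
        rho=np.linalg.norm(q[:,:2],axis=1,keepdims=True)+1e-9
        p=q[:,:2]/rho*np.arctan2(rho,q[:,2:3])
    else: p=q[:,:2]/q[:,2:3]
    return p*[K[0,0],K[1,1]]+[K[0,2],K[1,2]]
E
python3 - <<'E'
from h import *
T=dict(np.load("top0.npz"));S=dict(np.load("scene0.npz"))
np.set_printoptions(precision=1,suppress=True)
for n,c,uv in [("nb scene",S,[(155,170),(196,185),(150,239.5),(106,220)]),("nb top",T,[(136.7,214),(180.7,207.7),(190,269.3),(145,277)])]:
    P=atz(c,uv,11);print(n,P.tolist(),P.mean(0),np.linalg.norm(np.roll(P,-1,0)-P,axis=1))
def a2s(p): return (95+p[0]/2,100+p[1]/2)
def b2s(p): return (300+p[0]/2.5-160,225+p[1]/2.5)
def d2t(p): return (200+(p[0]-400)/2.222,190+(p[1]-300)/2.222)
print("fix top z12",atz(T,[d2t(p) for p in [(427,318),(540,315),(543,402),(430,406)]],12))
print("stapler top z107",atz(T,[d2t(p) for p in [(437,360),(531,355)]],107))
print("stand top z70",atz(T,[d2t(p) for p in [(678,371),(718,380),(709,421),(664,412)]],70))
print("probe cap z130",atz(T,[d2t((701,394))],130),atz(S,[b2s((509,117))],130))
print("stand scene bot z0",atz(S,[b2s((488,240))],0))
print("turq cap",atz(S,[b2s((609,187))],122),"dropper",atz(S,[b2s((573,92))],0), "pillar",atz(S,[(360,238)],0))
print("pins scene z40",atz(S,[a2s(p) for p in [(271,230),(293,240),(311,246)]],40))
print("turq top",atz(T,[d2t((755,397))],60))
E
```

```text
nb scene [[588.3524874848276, 371.0905819773254], [610.0675491094344, 231.08859138939556], [405.5730313563927, 198.7743294990911], [384.3518374934843, 339.1473230314115]] [497.1 285. ] [141.7 207.  142.  206.5]
nb top [[590.6288693302434, 372.6761407153885], [609.6049746135308, 228.5157419936274], [408.9291360738148, 197.34720323713498], [386.3709812353537, 342.5310941032378]] [498.9 285.3] [145.4 203.1 146.9 206.5]
fix top z12 [[640.  124.9]
 [642.5 -43.2]
 [513.5 -45.6]
 [509.9 120.8]]
stapler top z107 [[571.7 103.8]
 [577.  -26.4]]
stand top z70 [[ 554.  -236.3]
 [ 540.5 -292.8]
 [ 482.8 -277.9]
 [ 496.3 -214.5]]
probe cap z130 [[ 519.6 -256.1]] [[ 519.1 -255.2]]
stand scene bot z0 [[ 483.5 -273.3]]
turq cap [[ 512.6 -341.5]] dropper [[ 658.5 -269.7]] pillar [[ 709.4 -221.6]]
pins scene z40 [[561.8  66.5]
 [564.6  34.1]
 [569.5  10.2]]
turq top [[ 515.9 -347.1]]
```

Both cameras agree. Notebook: (498,285), yaw 8.8°, sides about 205×145. Fixture: about (576,39). Stapler: about (574,39), yaw ~2°. Stand: (519,-255). I'll move over the stapler for a close look.

```bash
cat >> h.py <<'E'
def go(s,p,yaw=None):
    """tool-frame shift (units of 100mm) and rotvec (units of 180deg) to reach p (TCP) pointing down with tool-y yaw (deg)"""
    R=Ro.from_quat(np.roll(s["tool_rot"],-1)); m=R.as_matrix()
    sh=m.T@(np.array(p)-s["tcp_pos"])/100
    if yaw is None: yaw=np.degrees(np.arctan2(m[1,1],m[0,1]))
    a=np.radians(yaw); y=[np.cos(a),np.sin(a),0]; x=[-np.sin(a),np.cos(a),0]
    Rt=Ro.from_matrix(np.array([x,y,[0,0,-1]]).T)
    return "shift",sh.round(4),"turn",((R.inv()*Rt).as_rotvec()/np.pi).round(4),"yawnow",np.degrees(np.arctan2(m[1,1],m[0,1])).round(2),"p",s["tcp_pos"].round(1),"F",s["contact_force"].round(1),"w",round(s["width"]*91,1),"t",s["t"]
E
R='[0,0,0,0,0,0.048,1]'; python3 -m crank '[[0,0,0,0,0,0.048,1],[0,0,0,0,0,0.048,1],[0,0,0,0,0,0.048,1],[0,0,0,0,0,0.048,1],[0,0,0,0,0,0.048,1],[0,0,0,0,0,0.048,1],[0,0,0,0,0,0.048,1],[0,0,0,0,0,0.048,1]]' 
python3 -m crank '[[-0.4,0.2,0,0,0,0,1],[-0.4,0.2,0,0,0,0,1],[-0.4,0.2,0,0,0,0,1],[-0.4,0.2,0,0,0,0,1],[-0.4,0.2,0,0,0,0,1],[-0.4,0.2,0,0,0,0,1],[-0.4,0.2,0,0,0,0,1],[-0.4,0.2,0,0,0,0,1]]'
python3 -m crank '[[-0.4,0.2,0,0,0,0,1],[-0.4,0.2,0,0,0,0,1],[-0.4,0.2,0,0,0,0,1],[-0.4,0.2,0,0,0,0,1],[-0.4,0.2,0,0,0,0,1],[-0.4,0.2,0,0,0,0,1],[-0.4,0.2,0,0,0,0,1],[0,0,0,0,0,0,1]]'
python3 - <<'E'
from h import *
from cell import telemetry,camera
s=telemetry.state();print(*go(s,(574,39,222),2.3))
c=camera("wrist");np.savez("w1.npz",**c);cv2.imwrite("pics/w1.png",cv2.resize(c["pixels"][:,:,::-1],(800,600)))
print(c["K"],c["R"].round(2).tolist(),(-c["R"].T@c["t"]).round(1))
E
```

```text
t: 1.1
tcp_pos: [222.0, 663.6, 221.6]
tool_rot: [0.0, 0.694, 0.72, -0.0]
contact_force: [-0.1, 0.2, 0.3]
width: 1.002
gripper_force: 0.0
t: 2.1
tcp_pos: [395.6, 349.4, 221.8]
tool_rot: [-0.0, 0.692, 0.722, -0.0]
contact_force: [-0.2, 0.9, 0.6]
width: 1.0
gripper_force: 0.0
t: 3.1
tcp_pos: [547.6, 74.8, 221.8]
tool_rot: [0.0, 0.693, 0.721, -0.0]
contact_force: [0.3, 0.0, -0.9]
width: 1.0
gripper_force: 0.0
shift [-0.3683  0.2495 -0.0023] turn [-0.      0.0001 -0.0004] yawnow 2.23 p [547.6  74.8 221.8] F [ 0.3  0.  -0.9] w 91.0 t 3.1
[[297.31863964   0.         254.61378129]
 [  0.         297.31863964 187.49013095]
 [  0.           0.           1.        ]] [[1.0, 0.04, -0.0], [0.04, -0.97, 0.24], [0.01, -0.24, -0.97]] [545.4 140.8 382.5]
```

View pics/w1.png

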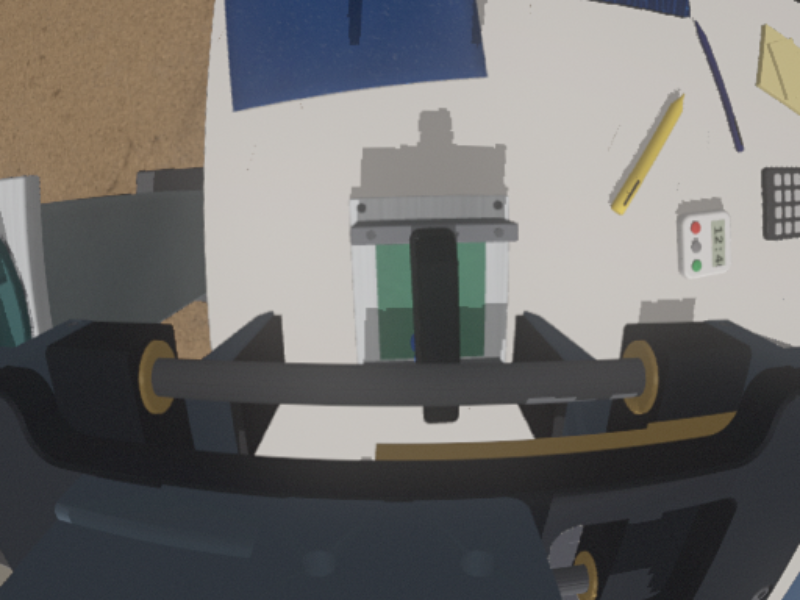

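Wrist view (×1.5625): stapler from (435,230) to (441,420), the fixture plate's far corners at (351,198) and (507,198), the notebook at the top, a blue hint at (413,343). No obstruction. I'll measure the stapler from it.

Run:
```python
from h import *
c=dict(np.load("w1.npz"));k=1.5625
np.set_printoptions(precision=1,suppress=True)
f=lambda L,z:atz(c,np.array(L)/k,z,True)
print("stapler",f([(414,250),(456,250),(422,410),(459,410),(435,229),(441,421)],107))
print("fix plate far corners z12",f([(351,198),(507,198)],12),"rail top z62 outer",f([(352,222),(517,222),(352,243),(517,240)],62))
print("nb",f([(234,109),(486,76)],11))
```

```text
stapler [[556.6 100.9]
 [581.9 102. ]
 [567.2  -5.4]
 [592.1  -4.8]
 [568.6 114.1]
 [580.6 -13.6]]
fix plate far corners z12 [[508.6 127.2]
 [633.8 133.3]] rail top z62 outer [[514.7 112.4]
 [630.3 117.9]
 [515.1  97.7]
 [631.3 105.1]]
nb [[408.1 201.1]
 [612.4 232.3]]
```

Stapler axis passes (575,42) at yaw 5.6°, width 25 as expected. Descending to grip its arm.

```bash
python3 -m crank '[[-0.17,0.128,0,0,0,-0.018,1],[-0.17,0.128,0,0,0,0,1],[0,0,0.3,0,0,0,1],[0,0,0.3,0,0,0,1],[0,0,0.3,0,0,0,1],[0,0,0.2,0,0,0,1],[0,0,0.16,0,0,0,1],[0,0,0.12,0,0,0,1]]'
python3 - <<'E'
from h import *
from cell import telemetry
print(*go(telemetry.state(),(574.5,42,84),5.6))
E
```

```text
t: 4.15
tcp_pos: [574.9, 44.8, 83.4]
tool_rot: [0.0, 0.672, 0.741, 0.0]
contact_force: [0.0, 0.4, 0.4]
width: 0.993
gripper_force: 0.0
shift [-0.0277 -0.0067 -0.006 ] turn [0.0001 0.     0.0001] yawnow 5.62 p [574.9  44.8  83.4] F [0.  0.4 0.4] w 90.3 t 4.15
```

```bash
python3 -m crank '[[-0.03,0,0,0,0,0,1],[0,0,0,0,0,0,0.25],[0,0,0,0,0,0,0.2],[0,0,0,0,0,0,0.15],[0,0,0,0,0,0,0.15],[0,0,0,0,0,0,0.15],[0,0,0,0,0,0,0.15],[0,0,0,0,0,0,0.15]]' 20
python3 -m crank '[[0,0,0,0,0,0,0.1],[0,0,0,0,0,0,0.1],[0,0,0,0,0,0,0.1],[0,0,0,0,0,0,0.1]]' 25
```

```text
t: 5.15
tcp_pos: [575.0, 41.8, 83.9]
tool_rot: [0.0, 0.672, 0.741, 0.0]
contact_force: [-0.3, 0.1, -0.4]
width: 0.282
gripper_force: 20.0
t: 5.65
tcp_pos: [575.0, 41.8, 84.0]
tool_rot: [0.0, 0.672, 0.741, 0.0]
contact_force: [1.3, 0.1, 0.2]
width: 0.284
gripper_force: 25.0
```

```bash
python3 -m crank '[[0,0,-0.1,0,0,0,0.1],[0,0,-0.25,0,0,0,0.1],[0,0,-0.35,0,0,0,0.1],[0,0,-0.15,0,0,0,0.1],[0.2,-0.04,0,0,0,0,0.1],[0.35,-0.08,0,0,0,0,0.1],[0.4,-0.08,0,0,0,0,0.1],[0.4,-0.08,0,0,0,0,0.1]]'
python3 -m crank '[[0.4,-0.08,0,0,0,0,0.1],[0.4,-0.08,0,0,0,0,0.1],[0.3,-0.06,0,0,0,0,0.1],[0,0,0,0,0,-0.035,0.1],[0,0,0,0,0,-0.05,0.1],[0,0,0,0,0,-0.05,0.1],[0,0,0,0,0,-0.05,0.1],[0,0,0,0,0,-0.05,0.1]]'
python3 -m crank '[[0,0,0,0,0,-0.05,0.1],[0,0,0,0,0,-0.05,0.1],[0,0,0,0,0,-0.05,0.1],[0,0,0,0,0,-0.05,0.1],[0,0,0,0,0,-0.05,0.1],[0,0,0,0,0,-0.033,0.1],[0,0,0.35,0,0,0,0.1],[0,0,0.3,0,0,0,0.1]]'
python3 - <<'E'
from h import *
from cell import telemetry,camera
s=telemetry.state();print(*go(s,(498,285,36),98.8));print(s["gripper_force"])
c=camera("wrist");cv2.imwrite("pics/w2.png",c["pixels"][:,:,::-1]);np.savez("w2.npz",**c)
E
```

```text
t: 6.65
tcp_pos: [532.1, 175.1, 167.6]
tool_rot: [-0.001, 0.672, 0.741, -0.001]
contact_force: [0.5, -0.3, -2.7]
width: 0.282
gripper_force: 25.0
t: 7.65
tcp_pos: [499.8, 281.0, 167.5]
tool_rot: [-0.001, 0.356, 0.934, -0.001]
contact_force: [-0.4, 0.3, -2.4]
width: 0.282
gripper_force: 25.0
t: 8.65
tcp_pos: [499.7, 281.0, 101.9]
tool_rot: [-0.001, -0.077, 0.997, -0.0]
contact_force: [1.1, -0.3, -2.7]
width: 0.283
gripper_force: 25.0
shift [0.0096 0.0422 0.6587] turn [-0.0001 -0.0005  0.0005] yawnow 98.89 p [499.7 281.  101.9] F [ 1.1 -0.3 -2.7] w 25.8 t 8.65
24.99975085258484
```

View pics/w2.png

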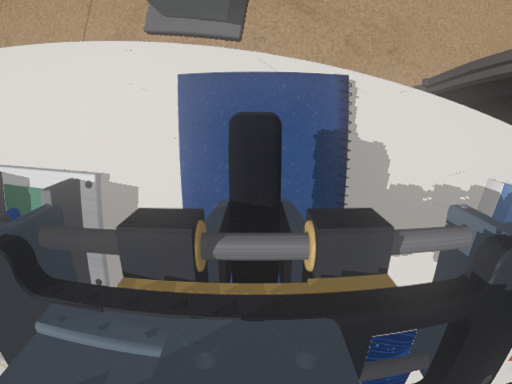

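Wrist view: the stapler (255,160) is aligned over the notebook (columns 180–348), held level. Lowering it, then small steps until contact.

```bash
python3 -m crank '[[0,0.04,0.25,0,0,0,0.1],[0,0,0.2,0,0,0,0.1],[0,0,0.1,0,0,0,0.1],[0,0,0.07,0,0,0,0.1],[0,0,0.02,0,0,0,0.1],[0,0,0,0,0,0,0.1]]'
python3 -m crank '[[0,0,0.01,0,0,0,0.1],[0,0,0.01,0,0,0,0.1],[0,0,0.01,0,0,0,0.1],[0,0,0,0,0,0,0.1]]'
```

```text
t: 9.45
tcp_pos: [500.8, 284.7, 40.3]
tool_rot: [0.0, -0.077, 0.997, 0.0]
contact_force: [0.2, 0.0, -2.2]
width: 0.277
gripper_force: 25.0
t: 9.95
tcp_pos: [500.5, 284.6, 36.9]
tool_rot: [-0.0, -0.077, 0.997, -0.0]
contact_force: [-0.7, 0.8, -1.4]
width: 0.281
gripper_force: 25.0
```

```bash
python3 -m crank '[[0,0,0.01,0,0,0,0.1],[0,0,0,0,0,0,0.1]]'
```

```text
t: 10.2
tcp_pos: [500.5, 284.6, 35.8]
tool_rot: [-0.0, -0.077, 0.997, -0.0]
contact_force: [1.0, -0.3, -1.8]
width: 0.283
gripper_force: 25.0
```

```bash
python3 -m crank '[[0,0,0.01,0,0,0,0.1],[0,0,0,0,0,0,0.1]]';python3 -m crank '[[0,0,0.01,0,0,0,0.1],[0,0,0,0,0,0,0.1]]'
```

```text
t: 10.45
tcp_pos: [500.5, 284.6, 34.9]
tool_rot: [-0.0, -0.077, 0.997, -0.0]
contact_force: [0.0, 0.0, -2.3]
width: 0.282
gripper_force: 25.0
t: 10.7
tcp_pos: [500.6, 284.6, 33.9]
tool_rot: [-0.0, -0.077, 0.997, -0.0]
contact_force: [0.2, -0.9, -1.4]
width: 0.282
gripper_force: 25.0
```

```bash
python3 -m crank '[[0,0,0.01,0,0,0,0.1],[0,0,0,0,0,0,0.1]]'
```

```text
t: 10.95
tcp_pos: [500.5, 284.6, 32.9]
tool_rot: [-0.0, -0.077, 0.997, -0.0]
contact_force: [0.9, 0.9, -1.4]
width: 0.28
gripper_force: 25.0
```

```bash
python3 -m crank '[[0,0,0.005,0,0,0,0.1],[0,0,0,0,0,0,0.1]]'
```

```text
t: 11.2
tcp_pos: [500.6, 284.7, 32.7]
tool_rot: [-0.0, -0.077, 0.997, -0.0]
contact_force: [-1.9, -0.9, 5.0]
width: 0.28
gripper_force: 25.0
```

```bash
python3 -m crank '[[0,0,0.005,0,0,0,0.1],[0,0,0,0,0,0,0.1]]'
```

```text
t: 11.45
tcp_pos: [500.6, 284.8, 32.6]
tool_rot: [-0.0, -0.077, 0.997, 0.0]
contact_force: [-5.6, -0.4, 14.4]
width: 0.282
gripper_force: 25.0
```

Contact made. Backing off slightly, opening, and retreating.

```bash
python3 -m crank '[[0,0,-0.006,0,0,0,0.1],[0,0,0,0,0,0,0.4],[0,0,0,0,0,0,0.6],[0,0,0,0,0,0,0.6],[0,0,0,0,0,0,0.6],[0,0,-0.15,0,0,0,0.6],[0,0,-0.35,0,0,0,0.6],[0,0,-0.45,0,0,0,0.6]]'
python3 - <<'E'
from h import *
from cell import telemetry,camera
s=telemetry.state();print(*go(s,(519,-255,250)))
T=camera("top");S=camera("scene");np.savez("top1.npz",**T);np.savez("scene1.npz",**S)
a=cv2.resize(S["pixels"][100:250,95:295,::-1],(400,300),interpolation=3)
b=cv2.resize(T["pixels"][185:285,100:233,::-1],(400,300),interpolation=3)
cc=cv2.resize(T["pixels"][200:260,300:380,::-1],(400,300),interpolation=3)
d=cv2.resize(S["pixels"][225:345,300:460,::-1],(400,300),interpolation=3)
cv2.imwrite("pics/c2.png",np.vstack([np.hstack([a,b]),np.hstack([cc,d])]))
E
```

```text
t: 12.45
tcp_pos: [500.2, 284.4, 128.9]
tool_rot: [-0.0, -0.077, 0.997, -0.0]
contact_force: [0.1, 0.7, 0.8]
width: 0.597
gripper_force: 0.0
shift [ 0.6465 -5.3591 -1.2086] turn [-0.0001 -0.0003 -0.    ] yawnow 98.87 p [500.2 284.4 128.9] F [0.1 0.7 0.8] w 54.3 t 12.45
```

View pics/c2.png

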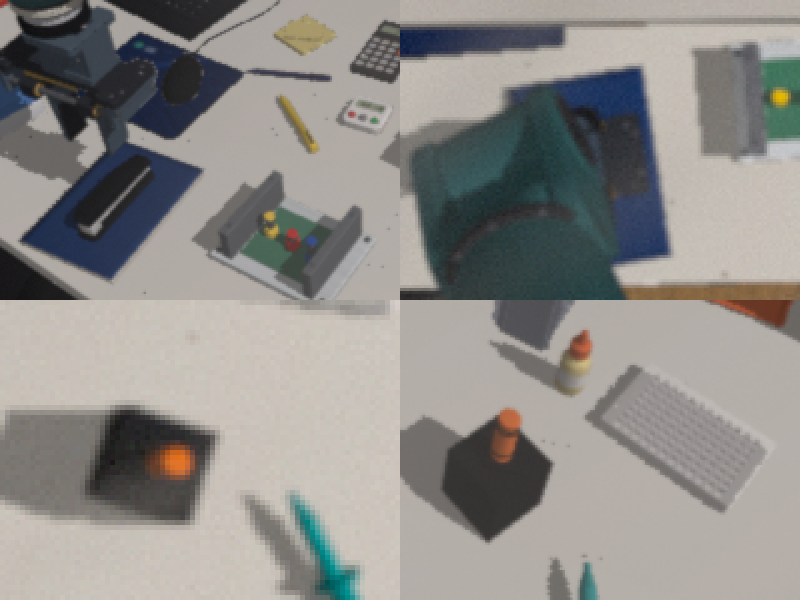

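The stapler sits upright on the notebook at crop (115,195), and the pins show clearly as yellow, red, blue from the +y side. The turquoise look-alike has toppled by itself (crop bottom-left (320,540)); I have been nowhere near it and will leave it. Now to the stand.

```bash
python3 -m crank '[[0,0,-0.1,0,0,0.05,0.6],[0,0,-0.1,0,0,0.05,0.6],[0,0,-0.1,0,0,0.05,0.6],[0,0,-0.1,0,0,0.05,0.6],[0,0,-0.1,0,0,0.05,0.6],[0,0,-0.1,0,0,0.05,0.6],[0,0,-0.1,0,0,0.05,0.6],[0,0,-0.1,0,0,0.05,0.6]]'
python3 -m crank '[[0,0,-0.1,0,0,0.05,0.6],[0,0,-0.1,0,0,0.05,0.6],[0,0,-0.1,0,0,0.05,0.6],[-0.25,0.01,0,0,0,0,0.6],[-0.42,0.015,0,0,0,0,0.6],[-0.42,0.015,0,0,0,0,0.6],[-0.42,0.015,0,0,0,0,0.6],[-0.42,0.015,0,0,0,0,0.6]]'
python3 -m crank '[[-0.42,0.015,0,0,0,0,0.6],[-0.42,0.015,0,0,0,0,0.6],[-0.42,0.015,0,0,0,0,0.6],[-0.42,0.015,0,0,0,0,0.6],[-0.42,0.015,0,0,0,0,0.6],[-0.42,0.015,0,0,0,0,0.6],[-0.42,0.015,0,0,0,0,0.6],[-0.22,0.01,0,0,0,0,0.6]]'
python3 - <<'E'
from h import *
from cell import telemetry,camera
np.set_printoptions(precision=1,suppress=True)
s=telemetry.state();print(*go(s,(519,-255,250),0))
c=camera("wrist");np.savez("w3.npz",**c);cv2.imwrite("pics/w3.png",cv2.resize(c["pixels"][:,:,::-1],(800,600)))
# orange blobs
hsv=cv2.cvtColor(c["pixels"],cv2.COLOR_RGB2HSV);m=cv2.inRange(hsv,(4,150,110),(16,255,255))
n,_,st,ce=cv2.connectedComponentsWithStats(m)
for i in range(1,n):
    if st[i,4]>25: print(st[i],ce[i],atz(c,ce[i],125,True))
E
```

```text
t: 13.55
tcp_pos: [500.4, 284.5, 208.1]
tool_rot: [0.0, 0.526, 0.851, 0.0]
contact_force: [0.3, -0.2, 0.1]
width: 0.602
gripper_force: 0.0
t: 14.55
tcp_pos: [506.8, 90.3, 237.8]
tool_rot: [0.0, 0.708, 0.706, 0.0]
contact_force: [-0.1, 0.2, -0.1]
width: 0.601
gripper_force: 0.0
t: 15.55
tcp_pos: [517.7, -226.0, 237.8]
tool_rot: [0.0, 0.708, 0.706, 0.0]
contact_force: [0.3, 0.1, -0.3]
width: 0.601
gripper_force: 0.0
shift [-0.3  0.  -0.1] turn [ 0.  0. -0.] yawnow -0.21 p [ 517.7 -226.   237.8] F [ 0.3  0.1 -0.3] w 54.7 t 15.55
[249 208  17  16 201] [257.3 215.1] [[ 520.5 -253.9]]
```

View pics/w3.png

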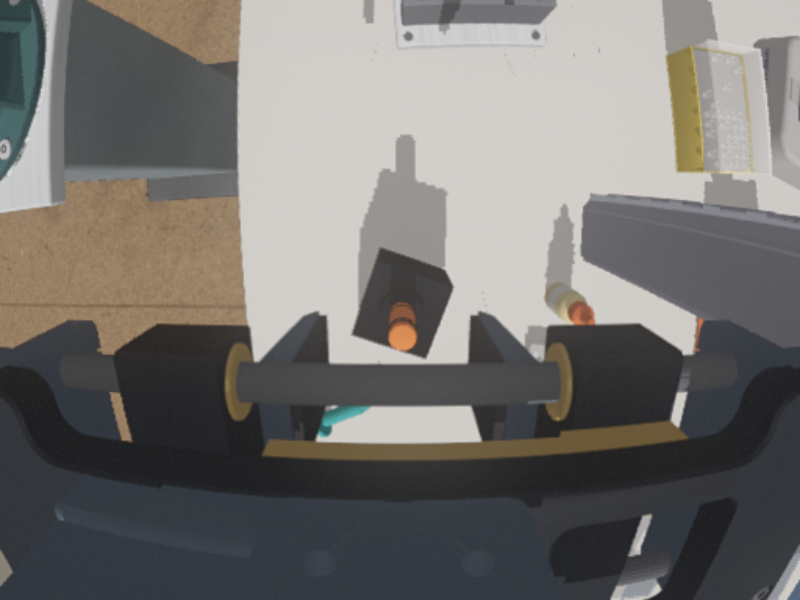

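Wrist view: the probe's orange cap at (402,336), centred between the jaws in x, gives (520.5,-254), matching the other cameras' (519.3,-255.7). The turquoise one lies at (345,415), clear of the fingers' height. The dropper is at (570,305). Descending to grip.

```bash
python3 -m crank '[[-0.145,0.012,0,0,0,-0.001,0.6],[-0.145,0.011,0,0,0,0,0.6],[0,0,0.35,0,0,0,0.6],[0,0,0.4,0,0,0,0.6],[0,0,0.3,0,0,0,0.6],[0,0,0.2,0,0,0,0.6],[0,0,0.12,0,0,0,0.6],[0,0,0.07,0,0,0,0.6]]'
python3 -m crank '[[0,0,0,0,0,0,0.4],[0,0,0,0,0,0,0.3],[0,0,0,0,0,0,0.2],[0,0,0,0,0,0,0.15],[0,0,0,0,0,0,0.1],[0,0,0,0,0,0,0.05],[0,0,0,0,0,0,0.05],[0,0,0,0,0,0,0.05]]' 35
python3 -c "
from h import *
from cell import telemetry
print(*go(telemetry.state(),(520,-254.5,92),0))"
```

```text
t: 16.6
tcp_pos: [520.5, -253.5, 93.4]
tool_rot: [0.0, 0.707, 0.707, 0.0]
contact_force: [-0.4, -0.4, 0.0]
width: 0.603
gripper_force: 0.0
t: 17.6
tcp_pos: [520.4, -253.5, 93.9]
tool_rot: [0.0, 0.707, 0.707, 0.0]
contact_force: [-1.7, 0.5, 5.1]
width: 0.196
gripper_force: 35.0
shift [-0.0096 -0.0036  0.0186] turn [0.0001 0.0001 0.0002] yawnow 0.05 p [ 520.4 -253.5   93.9] F [-1.7  0.5  5.1] w 17.8 t 17.6
```

Gripped (17.8 mm wide). Lift out and head to the near side of the fixture.

```bash
python3 -m crank '[[0,0,-0.05,0,0,0,0.05],[0,0,-0.15,0,0,0,0.05],[0,0,-0.25,0,0,0,0.05],[0,0,-0.35,0,0,0,0.05],[0,0,-0.35,0,0,0,0.05],[0,0,-0.15,0,0,0,0.05],[0,0,0,0,0,0,0.05]]' 45
python3 -m crank '[[0.25,0.05,0,0,0,0,0.05],[0.4,0.1,0,0,0,0,0.05],[0.4,0.1,0,0,0,0,0.05],[0.4,0.1,0,0,0,0,0.05],[0.3,0.06,0,0,0,0,0.05],[0.2,0.04,0,0,0,0,0.05],[0,0,0,0,0,0,0.05],[0,0,0,0,0,0,0.05]]'
python3 - <<'E'
from h import *
from cell import telemetry,camera
np.set_printoptions(precision=1,suppress=True)
s=telemetry.state();print(*go(s,(570,39,200),0))
R={"red":[((0,130,60),(5,255,255)),((174,130,60),(180,255,255))],"yel":[((20,130,90),(33,255,255))],"blu":[((108,170,60),(122,255,255))]}
for nm in ["scene","top","wrist"]:
    c=camera(nm);np.savez(nm+"2.npz",**c);f=nm=="wrist"
    hsv=cv2.cvtColor(c["pixels"],cv2.COLOR_RGB2HSV)
    for k,v in R.items():
        m=sum(cv2.inRange(hsv,a,b) for a,b in v)
        n,_,st,ce=cv2.connectedComponentsWithStats(m)
        for i in range(1,n):
            p=atz(c,ce[i],45,f)[0]
            if st[i,4]>2 and 520<p[0]<640 and -30<p[1]<110: print(nm,k,st[i],ce[i],p)
    if f: cv2.imwrite("pics/w4.png",cv2.resize(c["pixels"][:,:,::-1],(800,600)))
E
```

```text
t: 18.48
tcp_pos: [520.5, -253.6, 224.4]
tool_rot: [0.001, 0.707, 0.707, 0.0]
contact_force: [0.5, 0.3, -1.2]
width: 0.19
gripper_force: 45.0
t: 19.48
tcp_pos: [564.8, -58.9, 223.1]
tool_rot: [-0.0, 0.707, 0.707, -0.0]
contact_force: [0.4, 0.2, -1.1]
width: 0.183
gripper_force: 45.0
shift [1.  0.1 0.2] turn [-0.  0.  0.] yawnow 0.04 p [564.8 -58.9 223.1] F [ 0.4  0.2 -1.1] w 16.7 t 19.475
scene red [239 215   6   9  34] [241.2 218.9] [563.9  34.2]
scene yel [228 207   4   3   8] [229.2 207.8] [575.6  81. ]
scene yel [228 213   6   5  17] [230.6 215.5] [557.5  62.3]
top red [234 215   6   5  22] [236.9 217. ] [574.6  43.1]
top yel [224 215   5   5  21] [226. 217.] [575.1  78. ]
top blu [246 217   3   4   9] [247.1 218.7] [568.9  10.2]
wrist red [256  79  14  14 159] [262.6  85.5] [574.   42.8]
wrist yel [257  48  14  17 151] [263.5  55.9] [575.1  77.3]
```

View pics/w4.png

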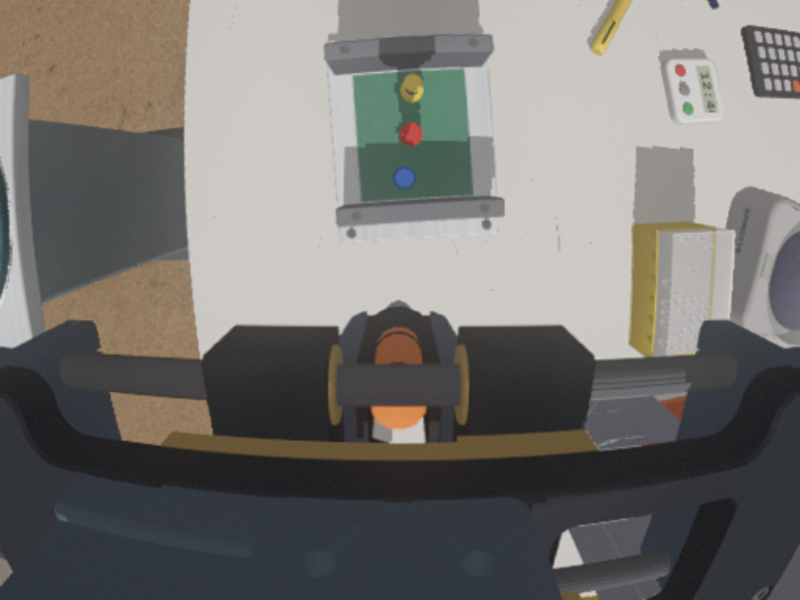

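Wrist view: yellow (413,88), red (411,133), blue (404,178) in the fixture; the probe is held straight with its cap at (400,412). Compute the blue pin and the tip's offset.

Run:
```python
from h import *
from cell import telemetry
np.set_printoptions(precision=1,suppress=True)
c=dict(np.load("wrist2.npz"));k=1.5625
for n,p,zs in [("blu",(404,178),(36,42,48)),("red",(411,132),(38,44,50)),("yel",(413,83),(44,50,56))]:
    print(n,[atz(c,np.array(p)/k,z,True)[0] for z in zs])
print("plate corners z12",atz(c,np.array([(343,240),(497,233)])/k,12,True),"rail near top z62",atz(c,np.array([(337,212),(503,203)])/k,62,True))
print("cap z",223.1-85.9+122,atz(c,np.array([(400,412)])/k,259,True),"pred tip",proj(c,[[564.8,-59,137]],True)*k,"flange",proj(c,[[564.8,-59,137+67]],True)*k)
print(*go(telemetry.state(),(573,42.5,150),0))
```

```text
blu [array([569.6,  10.2]), array([569.6,  10.2]), array([569.5,  10.1])]
red [array([574.7,  44.7]), array([574.6,  44. ]), array([574.4,  43.3])]
yel [array([576. ,  80.9]), array([575.8,  79.6]), array([575.6,  78.3])]
plate corners z12 [[520.7 -39.3]
 [645.9 -33. ]] rail near top z62 [[522.8 -13.3]
 [638.8  -6.3]]
cap z 259.2 [[565.8 -60.5]] pred tip [[397.2 303.5]] flange [[397.  345.3]]
shift [1.  0.1 0.7] turn [-0.  0. -0.] yawnow -0.01 p [564.9 -59.1 223.4] F [ 0.5  0.2 -0.6] w 17.3 t 19.625
```

Pins at red (574.5,43.5), yellow (575.7,78), blue (569.6,10), confirmed by the top camera; the probe axis sits about (+1,-1.5) off the TCP. Moving over red and down.

```bash
python3 -m crank '[[0.3,0.03,0,0,0,0,0.05],[0.4,0.03,0,0,0,0,0.05],[0.25,0.02,0,0,0,0,0.05],[0.086,0.009,0,0,0,0,0.05],[0,0,0.3,0,0,0,0.05],[0,0,0.3,0,0,0,0.05],[0,0,0.13,0,0,0,0.05],[0,0,0,0,0,0,0.05]]'
python3 -c "
from h import *
from cell import telemetry
print(*go(telemetry.state(),(573.8,44.5,150),0))"
```

```text
t: 20.62
tcp_pos: [573.6, 44.7, 150.2]
tool_rot: [-0.0, 0.707, 0.707, -0.0]
contact_force: [-0.3, -0.1, -1.3]
width: 0.19
gripper_force: 45.0
shift [-0.002   0.002   0.0017] turn [-0.0004  0.      0.0001] yawnow 0.01 p [573.6  44.7 150.2] F [-0.3 -0.1 -1.3] w 17.3 t 20.625
```

```bash
python3 -m crank '[[0,0,0.04,0,0,0,0.05],[0,0,0.04,0,0,0,0.05],[0,0,0,0,0,0,0.05]]'|grep -E "tcp|cont"
python3 -m crank '[[0,0,0.02,0,0,0,0.05],[0,0,0,0,0,0,0.05]]'|grep -E "tcp|cont"; python3 -m crank '[[0,0,0.02,0,0,0,0.05],[0,0,0,0,0,0,0.05]]'|grep -E "tcp|cont"
```

```text
tcp_pos: [573.8, 45.2, 142.6]
contact_force: [0.9, -0.5, -0.5]
tcp_pos: [573.8, 45.3, 140.5]
contact_force: [-0.1, 0.2, -1.4]
tcp_pos: [573.7, 45.2, 138.4]
contact_force: [0.2, -0.3, -1.1]
```

```bash
python3 -m crank '[[0,0,0.015,0,0,0,0.05],[0,0,0,0,0,0,0.05]]'|grep -E "tcp|cont"; python3 -m crank '[[0,0,0.015,0,0,0,0.05],[0,0,0,0,0,0,0.05]]'|grep -E "tcp|cont"; python3 -m crank '[[0,0,0.01,0,0,0,0.05],[0,0,0,0,0,0,0.05]]'|grep -E "tcp|cont"
```

```text
tcp_pos: [573.8, 45.2, 136.9]
contact_force: [0.2, 0.6, -1.4]
tcp_pos: [573.8, 45.2, 135.4]
contact_force: [0.2, 0.6, -1.0]
tcp_pos: [573.8, 45.2, 134.5]
contact_force: [0.7, -0.3, -0.8]
```

```bash
python3 -m crank '[[0,0,0.015,0,0,0,0.05],[0,0,0,0,0,0,0.05]]'|grep -E "tcp|cont"; python3 -m crank '[[0,0,0.015,0,0,0,0.05],[0,0,0,0,0,0,0.05]]'|grep -E "tcp|cont"; python3 -m crank '[[0,0,0.01,0,0,0,0.05],[0,0,0,0,0,0,0.05]]'|grep -E "tcp|cont"
```

```text
tcp_pos: [573.7, 45.2, 132.9]
contact_force: [-0.6, -0.6, -1.4]
tcp_pos: [573.8, 45.2, 131.4]
contact_force: [-0.2, 0.1, -1.3]
tcp_pos: [573.8, 45.2, 130.5]
contact_force: [-0.5, -0.1, -1.6]
```

```bash
python3 -m crank '[[0,0,0.01,0,0,0,0.05],[0,0,0,0,0,0,0.05]]'|grep -E "tcp|cont"; python3 -m crank '[[0,0,0.01,0,0,0,0.05],[0,0,0,0,0,0,0.05]]'|grep -E "tcp|cont"
```

```text
tcp_pos: [573.8, 45.2, 129.5]
contact_force: [0.1, -0.4, -1.4]
tcp_pos: [573.8, 45.3, 128.5]
contact_force: [-0.3, 0.9, 0.3]
```

```bash
python3 -m crank '[[0,0,0.01,0,0,0,0.05],[0,0,0,0,0,0,0.05]]'|grep -E "tcp|cont"; python3 -m crank '[[0,0,0.01,0,0,0,0.05],[0,0,0,0,0,0,0.05],[0,0,0,0,0,0,0.05]]'|grep -E "tcp|cont"
```

```text
tcp_pos: [573.8, 45.2, 127.5]
contact_force: [0.3, 0.6, -2.0]
tcp_pos: [573.8, 45.2, 126.5]
contact_force: [0.3, -0.5, -0.1]
```

```bash
python3 -m crank '[[0,0,0,0,0,0,0.05]]'|grep -E "cont"; python3 -m crank '[[0,0,0,0,0,0,0.05]]'|grep -E "cont";python3 -m crank '[[0,0,0.01,0,0,0,0.05],[0,0,0,0,0,0,0.05]]'|grep -E "tcp|cont"
```

```text
contact_force: [-0.6, 0.6, -0.6]
contact_force: [-0.0, -0.3, -0.5]
tcp_pos: [573.8, 45.2, 125.5]
contact_force: [-0.4, -0.5, -0.3]
```

```bash
python3 -m crank '[[0,0,0.01,0,0,0,0.05],[0,0,0,0,0,0,0.05]]'|grep -E "tcp|cont"; python3 -m crank '[[0,0,0,0,0,0,0.05]]'|grep -E "cont";python3 -m crank '[[0,0,0,0,0,0,0.05]]'|grep -E "tcp|cont"
```

```text
tcp_pos: [573.9, 45.2, 124.5]
contact_force: [-0.1, -0.2, 1.0]
contact_force: [1.1, 0.7, 1.1]
tcp_pos: [573.9, 45.2, 124.6]
contact_force: [0.0, -0.4, 1.1]
```

Contact near TCP z 126.2 (tip ≈40). Press about 1.2 mm more and hold.

```bash
python3 -m crank '[[0,0,0.012,0,0,0,0.05],[0,0,0,0,0,0,0.05]]'|grep -E "tcp|cont"; python3 -m crank '[[0,0,0,0,0,0,0.05],[0,0,0,0,0,0,0.05]]'|grep -E "cont";python3 -m crank '[[0,0,0,0,0,0,0.05]]'|grep -E "tcp|cont"
```

```text
tcp_pos: [573.9, 45.2, 123.3]
contact_force: [0.3, -0.0, 1.4]
contact_force: [0.4, -0.3, 1.9]
tcp_pos: [573.9, 45.2, 123.4]
contact_force: [0.2, -0.3, 1.8]
```

```bash
python3 -m crank '[[0,0,-0.1,0,0,0,0.05],[0,0,-0.15,0,0,0,0.05],[0.17,0.003,0,0,0,0,0.05],[0.173,0.003,0,0,0,0,0.05],[0,0,0.03,0,0,0,0.05],[0,0,0.02,0,0,0,0.05],[0,0,0,0,0,0,0.05]]'|grep -E "^t:|tcp|cont"
python3 -m crank '[[0,0,0.015,0,0,0,0.05],[0,0,0,0,0,0,0.05]]'|grep -E "tcp|cont"; python3 -m crank '[[0,0,0.015,0,0,0,0.05],[0,0,0,0,0,0,0.05]]'|grep -E "tcp|cont"
```

```text
t: 26.62
tcp_pos: [574.1, 79.3, 142.8]
contact_force: [0.5, 0.3, -1.1]
tcp_pos: [574.3, 79.3, 141.7]
contact_force: [0.7, -0.3, -1.2]
tcp_pos: [574.3, 79.5, 140.2]
contact_force: [0.5, -0.1, -1.0]
```

```bash
python3 -m crank '[[0,0,0.015,0,0,0,0.05],[0,0,0,0,0,0,0.05]]'|grep -E "tcp|cont"; python3 -m crank '[[0,0,0.015,0,0,0,0.05],[0,0,0,0,0,0,0.05]]'|grep -E "tcp|cont"; python3 -m crank '[[0,0,0.01,0,0,0,0.05],[0,0,0,0,0,0,0.05]]'|grep -E "tcp|cont"
```

```text
tcp_pos: [574.3, 79.5, 138.7]
contact_force: [0.1, 0.3, -1.3]
tcp_pos: [574.3, 79.5, 137.2]
contact_force: [0.4, 0.7, -0.8]
tcp_pos: [574.4, 79.5, 136.3]
contact_force: [-0.8, -0.2, -0.6]
```

```bash
python3 -m crank '[[0,0,0.01,0,0,0,0.05],[0,0,0,0,0,0,0.05]]'|grep -E "tcp|cont"; python3 -m crank '[[0,0,0.01,0,0,0,0.05],[0,0,0,0,0,0,0.05]]'|grep -E "tcp|cont"; python3 -m crank '[[0,0,0,0,0,0,0.05]]'|grep -E "cont"
```

```text
tcp_pos: [574.3, 79.5, 135.3]
contact_force: [0.6, 0.7, -1.5]
tcp_pos: [574.5, 79.5, 134.3]
contact_force: [-0.0, -0.1, 0.5]
contact_force: [-1.0, -0.0, 0.5]
```

```bash
python3 -m crank '[[0,0,0.01,0,0,0,0.05],[0,0,0,0,0,0,0.05]]'|grep -E "tcp|cont"; python3 -m crank '[[0,0,0,0,0,0,0.05]]'|grep -E "cont"
```

```text
tcp_pos: [574.5, 79.5, 133.3]
contact_force: [0.2, -0.0, 2.1]
contact_force: [-0.2, -1.1, 1.3]
```

```bash
python3 -m crank '[[0,0,0.006,0,0,0,0.05],[0,0,0,0,0,0,0.05]]'|grep -E "tcp|cont"; python3 -m crank '[[0,0,0,0,0,0,0.05],[0,0,0,0,0,0,0.05],[0,0,0,0,0,0,0.05]]'|grep -E "^t:|tcp|cont"
```

```text
tcp_pos: [574.5, 79.5, 132.8]
contact_force: [0.1, -0.7, 1.7]
t: 29.5
tcp_pos: [574.5, 79.5, 132.8]
contact_force: [0.6, -0.6, 2.0]
```

```bash
python3 -m crank '[[0,0,-0.1,0,0,0,0.05],[0,0,-0.15,0,0,0,0.05],[-0.25,-0.02,0,0,0,0,0.05],[-0.28,-0.025,0,0,0,0,0.05],[-0.148,-0.013,0,0,0,0,0.05],[0,0,0.1,0,0,0,0.05],[0,0,0.05,0,0,0,0.05],[0,0,0,0,0,0,0.05]]'|grep -E "^t:|tcp|cont"
python3 - <<'E'
from h import *
S=dict(np.load("scene1.npz"))
for n,p in [("blu",(569.6,10.2)),("red",(574.5,43.5)),("yel",(575.5,78.5))]:
    print(n,[(z,proj(S,[(*p,z)])[0].round(1).tolist()) for z in (34,40,48)])
h=cv2.cvtColor(S["pixels"],cv2.COLOR_RGB2HSV)
m=cv2.inRange(h,(105,110,60),(125,255,255));n,_,st,ce=cv2.connectedComponentsWithStats(m[205:235,235:265])
print(st[1:]+[235,205,0,0,0])
E
```

```text
t: 30.5
tcp_pos: [568.3, 12.4, 142.0]
contact_force: [-0.5, 0.1, -0.2]
blu [(34, [250.6, 224.5]), (40, [250.5, 223.0]), (48, [250.4, 220.9])]
red [(34, [241.1, 217.3]), (40, [240.9, 215.8]), (48, [240.7, 213.7])]
yel [(34, [230.4, 211.0]), (40, [230.2, 209.5]), (48, [229.9, 207.4])]
[[248 218   6   5  20]]
```

```bash
python3 -m crank '[[0,0,0.015,0,0,0,0.05],[0,0,0,0,0,0,0.05]]'|grep -E "tcp|cont"; python3 -m crank '[[0,0,0.015,0,0,0,0.05],[0,0,0,0,0,0,0.05]]'|grep -E "tcp|cont"; python3 -m crank '[[0,0,0,0,0,0,0.05]]'|grep -E "cont"
```

```text
tcp_pos: [568.7, 12.0, 141.2]
contact_force: [0.3, 0.5, -0.9]
tcp_pos: [568.8, 11.8, 139.8]
contact_force: [0.1, 0.6, 1.2]
contact_force: [1.7, 0.7, 0.1]
```

```bash
python3 -m crank '[[0,0,0.01,0,0,0,0.05],[0,0,0,0,0,0,0.05]]'|grep -E "tcp|cont"; python3 -m crank '[[0,0,0,0,0,0,0.05]]'|grep -E "cont"
```

```text
tcp_pos: [568.8, 11.7, 138.8]
contact_force: [1.8, 0.5, 1.3]
contact_force: [0.7, -0.0, 1.3]
```

```bash
python3 -m crank '[[0,0,0.008,0,0,0,0.05],[0,0,0,0,0,0,0.05]]'|grep -E "tcp|cont"; python3 -m crank '[[0,0,0,0,0,0,0.05],[0,0,0,0,0,0,0.05],[0,0,0,0,0,0,0.05]]'|grep -E "^t:|tcp|cont"
```

```text
tcp_pos: [568.8, 11.7, 138.0]
contact_force: [0.6, 0.6, 2.8]
t: 32.12
tcp_pos: [568.7, 11.7, 138.0]
contact_force: [1.2, -0.1, 1.9]
```

All three pressed. Returning to above the stand.

```bash
python3 -m crank '[[0,0,-0.1,0,0,0,0.05],[0,0,-0.3,0,0,0,0.05],[0,0,-0.4,0,0,0,0.05],[-0.25,-0.045,-0.06,0,0,0,0.05],[-0.4,-0.075,0,0,0,0,0.05],[-0.4,-0.075,0,0,0,0,0.05],[-0.4,-0.075,0,0,0,0,0.05],[-0.4,-0.075,0,0,0,0,0.05]]'|grep tcp
python3 -m crank '[[-0.4,-0.075,0,0,0,0,0.05],[-0.25,-0.045,0,0,0,0,0.05],[-0.15,-0.018,0,0,0,0,0.05],[0,0,0,0,0,0,0.05],[0,0,0,0,0,0,0.05]]'
python3 - <<'E'
from h import *
from cell import telemetry,camera
s=telemetry.state();print(*go(s,(520.4,-253.5,224),0))
c=camera("wrist");S=camera("scene")
a=cv2.resize(c["pixels"][150:300,160:360,::-1],(800,600),interpolation=3)
b=cv2.resize(S["pixels"][205:345,280:467,::-1],(400,300),interpolation=3)
cv2.imwrite("pics/w5.png",np.hstack([cv2.resize(a,(400,300)),b]))
E
```

```text
tcp_pos: [533.6, -174.5, 224.3]
t: 33.75
tcp_pos: [520.6, -252.5, 223.9]
tool_rot: [-0.0, 0.707, 0.708, 0.0]
contact_force: [-0.1, 0.5, -0.8]
width: 0.187
gripper_force: 45.0
shift [-0.0095 -0.002  -0.0008] turn [-0.0001 -0.0001  0.0004] yawnow 0.07 p [ 520.6 -252.5  223.9] F [-0.1  0.5 -0.8] w 17.0 t 33.75
```

View pics/w5.png

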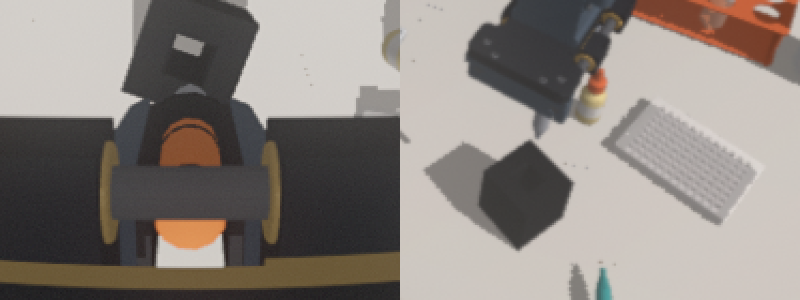

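Wrist crop: hole in the stand's top at about (186,58), probe held straight (orange, (190,190)). Scene crop: tip (541,125) hanging behind and above the block. Check the hole centre numerically.

Run:
```python
from h import *
from cell import camera
np.set_printoptions(precision=1,suppress=True)
c=camera("wrist");g=cv2.cvtColor(c["pixels"],cv2.COLOR_RGB2GRAY)
print(atz(c,[(253,179)],70,True))
# stand top face outer corners from crop
P=atz(c,np.array([(155,-3),(259,28),(235,103),(122,92)])/2+[160,150],70,True);print(P)
for p in [(520,-254.5),(520,-252),(518,-254.5)]:
  a=np.radians(13);q=np.array([[-1,-1],[1,-1],[1,1],[-1,1]])*10.5@np.array([[np.cos(a),-np.sin(a)],[np.sin(a),np.cos(a)]])
  print(p,((proj(c,np.c_[q+p,[70]*4],True)-[160,150])*2).tolist())
print(g[162:196,238:272])
```

```text
[[ 519.3 -253.2]]
[[ 502.7 -220.1]
 [ 558.5 -236.6]
 [ 546.3 -278.5]
 [ 484.  -272.4]]
(520, -254.5) [[164.23353997317014, 74.35613419858322], [201.7440479867463, 82.8474562077729], [210.7733855568772, 46.06468971351825], [172.76372207099968, 37.33883818684302]]
(520, -252) [[164.19913231382196, 69.8856757523813], [201.7777321648838, 78.406110658476], [210.81775128930508, 41.5022457321752], [172.7496015829289, 32.75148028398007]]
(518, -254.5) [[160.5667445459889, 74.34790920700016], [198.08386284551204, 82.8397334641262], [207.0637571143651, 46.05223998134045], [169.0425580526673, 37.33517931492696]]
[[70 67 71 ... 68 67 67]
 [68 71 69 ... 66 66 67]
 [71 69 68 ... 66 65 67]
 ...
 [63 60 62 ... 61 62 61]
 [61 62 62 ... 60 62 60]
 [62 60 61 ... 56 59 59]]
```

Hole centre ≈(520,-254), in agreement with the pose from which the probe was drawn. Lowering along that line in stages, watching the force.

```bash
python3 -m crank '[[-0.01,-0.002,0,0,0,0,0.05],[0,0,0.3,0,0,0,0.05],[0,0,0.3,0,0,0,0.05],[0,0,0.15,0,0,0,0.05],[0,0,0,0,0,0,0.05]]' |grep -E "tcp|cont"
python3 -m crank '[[0,0,0.08,0,0,0,0.05],[0,0,0.08,0,0,0,0.05],[0,0,0,0,0,0,0.05]]' |grep -E "tcp|cont"
```

```text
tcp_pos: [520.1, -254.1, 148.4]
contact_force: [0.3, -0.5, -0.2]
tcp_pos: [520.2, -254.2, 132.6]
contact_force: [0.7, 0.6, -1.1]
```

```bash
python3 -m crank '[[0.005,0,0.1,0,0,0,0.05],[0,0,0.1,0,0,0,0.05],[0,0,0,0,0,0,0.05]]' |grep -E "tcp|cont"; python3 -m crank '[[0,0,0.08,0,0,0,0.05],[0,0,0.06,0,0,0,0.05],[0,0,0.02,0,0,0,0.05],[0,0,0,0,0,0,0.05]]' |grep -E "tcp|cont"
```

```text
tcp_pos: [519.8, -253.5, 111.9]
contact_force: [0.7, -0.5, -2.3]
tcp_pos: [520.3, -253.8, 96.8]
contact_force: [-0.1, 0.9, -0.1]
```

```bash
python3 -m crank '[[0,0,0.01,0,0,0,0.05],[0,0,0,0,0,0,0.05]]' |grep -E "tcp|cont"; python3 -m crank '[[0,0,0.008,0,0,0,0.05],[0,0,0,0,0,0,0.05]]' |grep -E "tcp|cont"
```

```text
tcp_pos: [520.4, -253.8, 96.0]
contact_force: [0.3, 0.2, -1.0]
tcp_pos: [520.4, -253.8, 95.1]
contact_force: [0.2, 0.3, -0.7]
```

```bash
python3 -m crank '[[0,0,0.006,0,0,0,0.05],[0,0,0,0,0,0,0.05]]' |grep -E "tcp|cont"; python3 -m crank '[[0,0,0.006,0,0,0,0.05],[0,0,0,0,0,0,0.05]]' |grep -E "tcp|cont"
```

```text
tcp_pos: [520.3, -253.8, 94.5]
contact_force: [-0.9, -0.0, -0.9]
tcp_pos: [520.4, -253.8, 93.9]
contact_force: [-0.1, -0.2, -0.5]
```

```bash
python3 -m crank '[[0,0,0.005,0,0,0,0.05],[0,0,0,0,0,0,0.05]]' |grep -E "tcp|cont"; python3 -m crank '[[0,0,0,0,0,0,0.3],[0,0,0,0,0,0,0.45],[0,0,0,0,0,0,0.6],[0,0,0,0,0,0,0.6],[0,0,0,0,0,0,0.6]]'
python3 -m crank '[[0,0,-0.1,0,0,0,0.6],[0,0,-0.25,0,0,0,0.6],[0,0,-0.4,0,0,0,0.6],[0,0,-0.4,0,0,0,0.6],[0.3,0,-0.1,0,0,0,0.6],[0.4,0,0,0,0,0,0.6],[0.4,0,0,0,0,0,0.6],[0.3,0,0,0,0,0,0.6]]'
python3 - <<'E'
from h import *
from cell import camera
S=camera("scene");cv2.imwrite("pics/end.png",cv2.resize(S["pixels"][80:360,80:480,::-1],(800,560),interpolation=3))
E
```

```text
tcp_pos: [520.4, -253.9, 93.9]
contact_force: [-1.8, 1.2, 7.4]
t: 37.65
tcp_pos: [520.4, -253.8, 93.4]
tool_rot: [0.0, 0.707, 0.707, 0.0]
contact_force: [0.6, 0.5, -0.1]
width: 0.597
gripper_force: 0.0
t: 38.65
tcp_pos: [520.1, -112.4, 219.2]
tool_rot: [0.0, 0.707, 0.708, 0.0]
contact_force: [-0.3, 0.3, -0.4]
width: 0.602
gripper_force: 0.0
```

View pics/end.png

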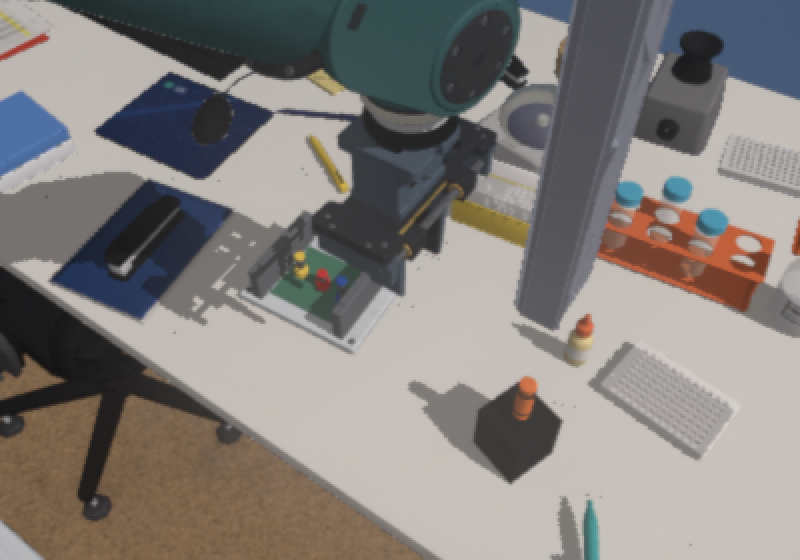

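The probe is back in its stand at (524,400), the stapler upright on the notebook at (145,235), dropper (580,340) and tip box (490,205) undisturbed, and the arm is clear. Handing in.

```bash
python3 -c "
from cell import robot
print(robot.sign_off())"
```

```text
the job is handed in; nothing more can be done
None
```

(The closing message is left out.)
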